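# Back off the knurled clamp wheel two counted turns and free the board

### The arm

A 6-joint arm with a two-finger parallel gripper is mounted at the origin on the work surface. World frame = base frame: x ahead of the robot, y to its left, z up, the work surface at z = 0. Lengths are in m, angles in rad, forces in N, time in s.
With the tool pointing down it reaches from about 0.375 to 0.825 m from the base axis. Payload 5.5 kg.
Tool frame: the origin (TCP) lies at the very end of the fingers, on their centre line; the grasp point (between the pads) lies 19 mm behind it; z points along the fingers, y is the direction in which the jaws open and shut (so a half turn about z gives the same grasp; the last joint's range is limited). The gripper opens to 85 mm and grips with 20 to 120 N. Pads are 22 mm wide; open, the fingers measure 114 mm over their backs; the gripper's body (76 mm by 85 mm) begins 54 mm behind the grasp point. The pads swing forward as they close: fully open they stand 13 mm farther back than shut.
Start: joints at [-1.13, 0.314, -0.047, 1.21, 0, 1.571], TCP at [0.256, -0.543, 0.231] pointing down, gripper open.
Joint ranges: [-2.67, 2.67], [-0.69, 1.73], [-1.03, 1.25], [-2.08, 2.16], [-1.42, 1.45], [-3.14, 3.14]. Speed limits (rad/s): [2.39, 2.39, 3.01, 3.14, 3.14, 3.14].

### API

Orientations are given as a unit quaternion [x, y, z, w].
In Python, from rig import r gives the robot as it stands. The module is installed in compiled form; this text tells all that it offers.
- The arm moves only by the tool arm_command, never from a script. Its argument "motion" is one flat list of numbers, 6 for each row, row after row: the shift along the tool's x, y, z in m, then the turn, a rotation vector about the tool's x, y, z in degrees. In form: [tx, ty, tz, ax, ay, az, tx, ty, tz, ax, ay, az, ...]. A call has 1 to 8 rows; each row is the pose to reach, as a shift and turn from the pose commanded when the call began, along the tool's axes at that moment; what a row does not reach only later rows make up. A row lasts 1/10 s, in which the tool goes at most 50 mm and 8.59 degrees, less where a joint would pass 70% of its speed; a pose out of reach is approached as far as the arm can. A call with a gripper value outside its range is refused whole. "grip" is the opening, from -1 (shut) to 1 (fully open), set as the call begins (left out, the last holds). The fingers move at their own pace and stop on an object; the grip force is fixed at half the most. Time passes only in rows, so rows that repeat a pose let the fingers close. It gives the time, the measured TCP pose, the force and the opening at its end, in the units of the state.
- r.state(): the state, without advancing time (a new reading comes with each control period).
- r.read_camera(name): name is "side" or "top"; returns the picture (480x640x3 uint8, blue, green, red); there is no depth.
- r.camera_params(name): a dict with "K" (3x3 intrinsics, pixels), "dist_coeffs" ([k1, k2, p1, p2, k3] as OpenCV has them; the pictures are not rectified), "rvec" (rotation vector, rad) and "tvec" (3), from world to camera coordinates, as OpenCV has them. Camera axes: x right, y down, z forward; pixel columns grow to the right and rows downward; lengths in m; the calibration is good to about 2 mm. A picture is of the moment at which its call begins. camera_params takes no time and is no camera call.
- r.hand_in(): hands the job in, once; it reports no verdict.
The state is a dict: "time": time; "joint_pos": joint angles; "joint_vel": joint speeds; "joint_efforts": joint torques, N m; "tool_pos": TCP position; "ee_rot": TCP orientation; "contact_force": force on the tool from outside, world axes, zero at the start; "torque": the same for the moment, N m; "grip_width": finger opening in m.
Only numpy, scipy, OpenCV 4.12 (cv2) and the standard library are available. Lean on these libraries where they do the work, as an engineer would, in place of code of your own. Each camera call takes 0.05 s, during which the arm holds its last target.

### The job

Loosen the board clamp by rolling a fingertip around the knurled rim of its big flat wheel, anticlockwise seen from above: bring the groove on the wheel round to the small ridge on the clamp's base, then count two more full turns and stop with the groove in line with the ridge again. Only then push the clamp strap's upright tab sideways, to either side, until the strap is well clear of the circuit board, and leave the wheel as you set it. Nothing needs gripping: touch and push only, lift nothing, and leave the board and everything else on the bench where they are.

Things in the scene. Friction and masses are not known exactly. Their poses are not given: they have to be found in the camera images.
- axis (a point): Point on the vertical axis of the clamp's knurled wheel, fixed to the clamp, 49 mm above the bench (half-way up the wheel when its joint reads 0). Its axes are the clamp's: z up, +y towards the circuit board, -y towards the index ridge. The clamp is fixed to the bench: black base plate 130 mm (x) by 265 mm (y, -90 to +175), its top 12 mm above the bench.
- wheel (a joint): Angle in rad of the flat aluminium knurled wheel, 96 mm over its knurls, 24 mm high. Grows anticlockwise seen from above; 0 when the groove in its top points at the index ridge; starts at -2.4 to -0.5. Two full turns past the ridge is 12.57. Friction of 0.06 Nm (1.3 N at the rim) holds it. Its thread lifts it 0.5 mm per rad: rim at heights 37 to 61 mm at 0, 43 to 67 mm at 12.57. Stops: -3, 19.
- mark (a point): Outer end of the groove in the wheel's top, 45 mm from the axis; turns and rises with the wheel. The groove is a dark radial line 6 mm wide, from 16 mm off the axis to the rim. The rim has 36 straight knurls, about 2 mm proud.
- index (a point): Inner end of the index ridge, a low steel T (ridge 8 mm wide) on the base plate, 6 mm high (top 18 mm above the bench), 60 mm from the wheel's axis.
- strap (a joint): Swing in rad of the steel strap about the wheel's axis, beneath the wheel; 0 = over the board (clamp's +y), positive anticlockwise from above, stops at -1.7 and 1.7. 20 mm wide, top 33 mm above the bench, reaching 124 mm from the axis. It is clear of the board's outline from about 0.74 either way. Friction 0.1 Nm (0.9 N at the tab) holds it where left; wheel and strap do not drag one another.
- tab (a point): Top centre of the strap's upturned end tab, 119.5 mm from the wheel's axis; the tab is 20 mm wide (across the strap), 9 mm thick (along it), and its top is 61 mm above the bench. Moves with the strap.
- board: Loose green circuit board, 110 mm (clamp x) by 90 mm (clamp y), 2.4 mm thick with parts up to 5 mm high; origin under its centre, 22 mm above the bench on two ledges, 120 mm from the wheel's axis. The clearance under the strap is 2.6 mm.
- pen: Loose blue vacuum pickup pen with brass tip lying near the clamp, 130 mm long, 13 mm high, along its x; origin under its middle.
- pot: Loose stainless tip-tinner pot near the clamp, 48 mm across, 28 mm high; origin under its centre.
- tweezers: Loose steel tweezers lying on the bench, 126 mm long, 6 mm high; origin under their middle.
- reel: Loose white component reel lying flat, 90 mm across, 12 mm high; origin under its centre.
- jar: Loose amber glass jar with black cap, 44 mm across, 50 mm high; origin under its centre.

How it is judged:
By the outcome, as a careful person would: the job done as asked, in the order asked, and still so for the second after the job is handed in, with the robot touching nothing.
It also fails if it takes over 72 s, if anything falls off the work surface, if the arm or the gripper's body presses on something with over 40 N, if the wrist force passes 120 N, or if a joint passes its speed limit or range.

## Working session

There is one attempt and no reset: what is moved stays moved. The work goes in short steps, Python scripts to look and compute and a tool call to move; the robot and the scene stay as the last step left them, time stands still between calls to the robot, and variables do not carry over. Pictures are saved under pics/ and viewed, and the job is handed in when it is done.

Besides the shell and the picture viewer there is one more tool, called after "Emit:" as a command line: name --argument value ..., lists and objects as JSON in quotes. arm_command: Moves the arm, as the interface text tells. Its arguments: {"type":"object","properties":{"motion":{"type":"array"},"grip":{"type":"number"}},"required":["motion"]}

```bash
mkdir -p pics; ls; python3 - <<'E'
from rig import r
import cv2
for n in("top","side"):
    cv2.imwrite(f"pics/{n}0.png",r.read_camera(n)); p=r.camera_params(n); print(n,p)
print(r.state())
E
```

```text
pics
top {'K': array([[562.52070229,   0.        , 317.52694723],
       [  0.        , 562.52070229, 246.43887999],
       [  0.        ,   0.        ,   1.        ]]), 'dist_coeffs': array([0.05620418, 0.        , 0.        , 0.        , 0.        ]), 'rvec': array([ 2.21206825, -2.14881083,  0.0984521 ]), 'tvec': array([-0.03756313,  0.57636352,  1.47033744])}
side {'K': array([[519.01762545,   0.        , 317.45130805],
       [  0.        , 519.01762545, 239.34103606],
       [  0.        ,   0.        ,   1.        ]]), 'dist_coeffs': array([-0.03848863,  0.        ,  0.        ,  0.        ,  0.        ]), 'rvec': array([ 0.35984908, -2.8354787 ,  1.09261205]), 'tvec': array([0.52925927, 0.14036121, 1.17617763])}
{'time': 0.1, 'joint_pos': array([-1.13002218e+00,  3.14174329e-01, -4.79467010e-02,  1.21021795e+00,
       -6.23854467e-05,  1.57080687e+00]), 'joint_vel': array([ 3.37166289e-04, -2.53299355e-03,  2.71656007e-03, -6.89044850e-04,
        7.10239110e-04, -5.19853324e-05]), 'joint_efforts': array([-4.57633141e-04, -5.40767777e+01,  3.40541017e+01,  1.11873401e-02,
        1.09442021e-05, -7.71395491e-06]), 'tool_pos': array([ 0.25574653, -0.5421983 ,  0.23052359]), 'ee_rot': array([ 9.75813762e-01,  2.18602162e-01, -1.99059418e-04, -7.45848516e-04]), 'contact_force': array([-0.82524698, -0.76842022, -0.61316105]), 'torque': array([-0.01713316,  0.03134082,  0.01771783]), 'grip_width': 0.08527361485423328}
```

View pics/top0.png

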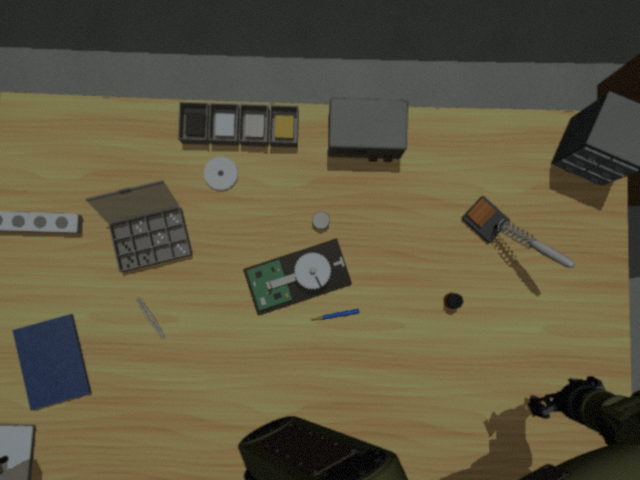

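View pics/side0.png

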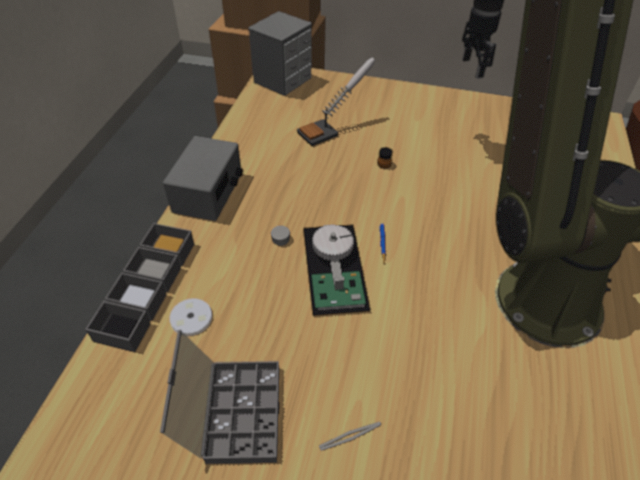

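```bash
python3 - <<'E'
import cv2
a=cv2.imread("pics/top0.png")[220:340,220:380]; cv2.imwrite("pics/top0c.png",cv2.resize(a,None,fx=5,fy=5,interpolation=cv2.INTER_CUBIC))
a=cv2.imread("pics/side0.png")[205:325,255:415]; cv2.imwrite("pics/side0c.png",cv2.resize(a,None,fx=5,fy=5,interpolation=cv2.INTER_CUBIC))
E
```

```text
(no output)
```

View pics/top0c.png

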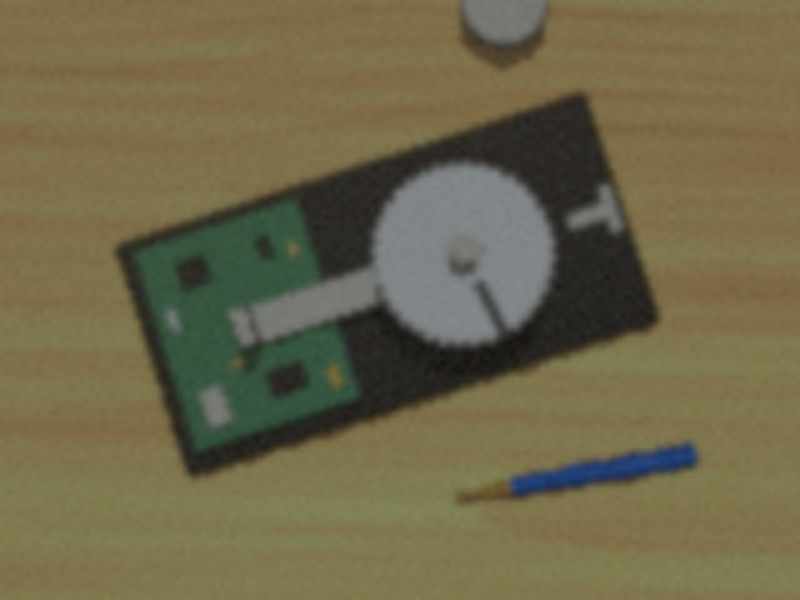

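View pics/side0c.png

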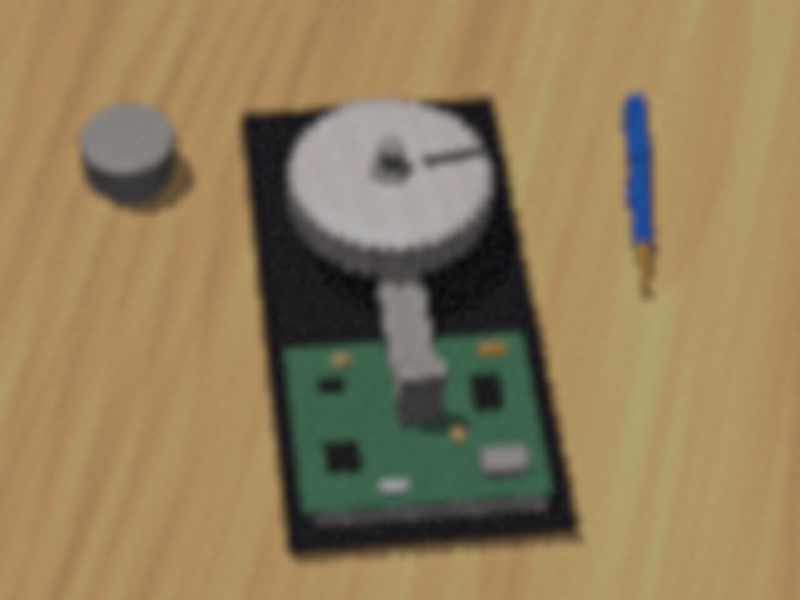

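```bash
cat > h.py <<'E'
import numpy as np, cv2
from rig import r
def ray(n,px,z):
    p=r.camera_params(n);R=cv2.Rodrigues(p["rvec"])[0];t=p["tvec"]
    u=cv2.undistortPoints(np.array(px,float).reshape(-1,1,2),p["K"],p["dist_coeffs"]).reshape(-1,2)
    d=np.c_[u,np.ones(len(u))]@R; c=-R.T@t
    return c+d*((z-c[2])/d[:,2])[:,None]
def proj(n,X):
    p=r.camera_params(n)
    return cv2.projectPoints(np.array(X,float).reshape(-1,3),p["rvec"],p["tvec"],p["K"],p["dist_coeffs"])[0].reshape(-1,2)
E
cat > a.py <<'E'
from h import *
np.set_printoptions(precision=4,suppress=True)
def f(n,o,pts,z): return ray(n,(np.array(pts)+.5)/5-.5+o,z)
T=(220,220);S=(255,205)
print("top axis",f("top",T,[[463,254]],.0605)); print("side axis",f("side",S,[[390,174]],.0605))
ct=f("top",T,[[118,245],[192,475],[660,322],[585,93]],.012)
cs=f("side",S,[[247,115],[490,100],[578,537],[293,555]],.012)
print("corners top",ct,ct.mean(0));print("side",cs)
c=ct
d=(c[0]+c[1]-c[2]-c[3])/2; print("y dir",d, np.linalg.norm(d), np.degrees(np.arctan2(d[1],d[0])))
d=d/np.linalg.norm(d); print("axis from plate", c.mean(0)-d*.0425)
d2=(cs[2]+cs[3]-cs[0]-cs[1])/2;print(np.linalg.norm(d2), np.degrees(np.arctan2(d2[1],d2[0])),"axis side plate",cs.mean(0)-d2/np.linalg.norm(d2)*.0425)
print("groove top",f("top",T,[[480,285],[503,328]],.0605)); print("groove side",f("side",S,[[425,161],[485,151]],.0605))
print("index",f("top",T,[[570,222],[605,208]],.018))
print("strap tab", f("top",T,[[241,326]],.061))
print("pot",f("top",T,[[503,5]],.028),"pen",f("top",T,[[460,497],[697,455]],.0065))
E
python3 a.py
```

```text
top axis [[ 0.5116 -0.0087  0.0605]]
side axis [[ 0.5112 -0.0046  0.0605]]
corners top [[ 0.5132  0.1755  0.012 ]
 [ 0.3927  0.1314  0.012 ]
 [ 0.4805 -0.1145  0.012 ]
 [ 0.602  -0.0714  0.012 ]] [0.4971 0.0302 0.012 ]
side [[ 0.5986 -0.0684  0.012 ]
 [ 0.4823 -0.1098  0.012 ]
 [ 0.391   0.1405  0.012 ]
 [ 0.5097  0.1811  0.012 ]]
y dir [-0.0883  0.2464  0.    ] 0.2617540017406117 109.7157771117974
axis from plate [ 0.5114 -0.0098  0.012 ]
0.26564173816233677 109.82427520468852 axis side plate [ 0.5098 -0.0041  0.012 ]
groove top [[ 0.4959 -0.018   0.0605]
 [ 0.4741 -0.0304  0.0605]]
groove side [[ 0.4972 -0.0169  0.0605]
 [ 0.4711 -0.0303  0.0605]]
index [[ 0.5321 -0.065   0.018 ]
 [ 0.5401 -0.0834  0.018 ]]
strap tab [[0.4713 0.1044 0.061 ]]
pot [[ 0.6461 -0.0259  0.028 ]] pen [[ 0.3848 -0.0107  0.0065]
 [ 0.4106 -0.1362  0.0065]]
```

Emit:
arm_command --motion '[0.424,-0.301,0.1,0,0,-64.8,0.424,-0.301,0.1,0,0,-64.8,0.424,-0.301,0.1,0,0,-64.8,0.424,-0.301,0.1,0,0,-64.8,0.424,-0.301,0.1,0,0,-64.8,0.424,-0.301,0.1,0,0,-64.8,0.424,-0.301,0.1,0,0,-64.8,0.424,-0.301,0.1,0,0,-64.8]' --grip -1

```text
time: 0.9
tool_pos: [0.4491, -0.1984, 0.1553]
ee_rot: [0.705, 0.709, -0.0, -0.0]
contact_force: [1.1, -0.3, 0.3]
grip_width: 0.0
```

Emit:
arm_command --motion '[0,0,0,0,0,0,0,0,0,0,0,0]'

```text
time: 1.1
tool_pos: [0.4486, -0.1992, 0.1553]
ee_rot: [0.706, 0.708, -0.0, -0.001]
contact_force: [-0.1, -1.1, -0.4]
grip_width: 0.0
```

```bash
python3 - <<'E'
from h import *
cv2.imwrite("pics/t1.png",r.read_camera("side")); s=r.state(); print(s)
E
```

```text
{'time': 1.15, 'joint_pos': array([-4.19819879e-01,  1.57149849e-01, -4.25607897e-01,  9.88653893e-01,
       -6.22160036e-04,  1.14978164e+00]), 'joint_vel': array([-0.03533946, -0.00475335,  0.00753694,  0.00262644, -0.0012289 ,
       -0.00107009]), 'joint_efforts': array([ 1.42263830e+00, -4.15527499e+01,  3.14603162e+01,  5.78084037e-04,
        7.74881314e-02,  1.68287606e-03]), 'tool_pos': array([ 0.44838655, -0.20036571,  0.15560014]), 'ee_rot': array([ 7.06684090e-01,  7.07529085e-01, -4.00401562e-04, -1.76356974e-04]), 'contact_force': array([0.1224705 , 0.93662801, 0.8072178 ]), 'torque': array([-0.04047023, -0.01967987, -0.00680946]), 'grip_width': 0.0001076632696131364}
```

View pics/t1.png

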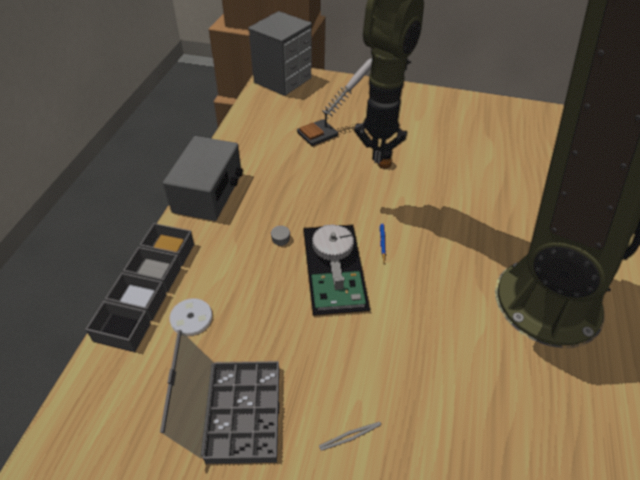

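Emit:
arm_command --motion '[0.055,0.03,0,0,0,0,0.11,0.063,0,0,0,0,0.11,0.063,0,0,0,0,0.11,0.063,0.05,0,0,0,0.11,0.063,0.095,0,0,0,0.11,0.063,0.107,0,0,0,0.11,0.063,0.107,0,0,0,0.11,0.063,0.107,0,0,0]'

```text
time: 1.95
tool_pos: [0.5125, -0.0916, 0.0503]
ee_rot: [0.707, 0.707, 0.0, 0.001]
contact_force: [1.0, -0.1, 0.8]
grip_width: 0.0001
```

Emit:
arm_command --motion '[0.015,-0.001,0.002,0,0,0,0.018,-0.001,0.002,0,0,0,0.021,-0.001,0.002,0,0,0,0.021,-0.001,0.002,0,0,0]'

```text
time: 2.35
tool_pos: [0.511, -0.0688, 0.0475]
ee_rot: [0.706, 0.708, 0.0, 0.0]
contact_force: [-0.3, -0.4, 0.1]
grip_width: -0.0001
```

Emit:
arm_command --motion '[0.002,0,0,0,0,0,0.002,0,0,0,0,0]'

```text
time: 2.55
tool_pos: [0.5108, -0.0674, 0.047]
ee_rot: [0.707, 0.707, -0.0, 0.0]
contact_force: [1.0, -1.0, -0.1]
grip_width: 0.0003
```

Emit:
arm_command --motion '[0.002,0,0,0,0,0,0.002,0,0,0,0,0]'

```text
time: 2.75
tool_pos: [0.5108, -0.067, 0.047]
ee_rot: [0.707, 0.707, -0.001, 0.002]
contact_force: [-0.5, -6.3, 1.5]
grip_width: 0.0006
```

```bash
cat > g.py <<'E'
import sys,numpy as np
# usage: g.py cx cy cmdx cmdy p s0 s1 n   (mm) ; s=0 at bottom face middle
cx,cy,qx,qy,p,s0,s1=map(float,sys.argv[1:8]); n=int(sys.argv[8])
hx,hy,R=14.5,11.,48.
a=np.pi/2*(R-p)
def path(s):
    L=4*hx+4*hy+4*a; s=s%L
    r=R-p
    segs=[('l',hx,(0,-r-hy),(1,0)),('a',a,(hx,-hy),-90),('l',2*hy,(r+hx,-hy),(0,1)),('a',a,(hx,hy),0),
     ('l',2*hx,(hx,r+hy),(-1,0)),('a',a,(-hx,hy),90),('l',2*hy,(-r-hx,hy),(0,-1)),('a',a,(-hx,-hy),180),('l',hx,(-hx,-r-hy),(1,0))]
    for k,l,o,d in segs:
        if s<=l:
            if k=='l': return np.array(o)+s*np.array(d)
            t=np.radians(d)+s/r
            return np.array(o)+r*np.array([np.cos(t),np.sin(t)])
        s-=l
    return np.array(o)+l*np.array(d)
out=[]
for s in np.linspace(s0,s1,n+1)[1:]:
    q=path(s)+[cx,cy]; tx=round((q[1]-qy)*2)/2000; ty=round((q[0]-qx)*2)/2000
    out+=[f"{tx:g}, {ty:g}, 0, 0, 0, 0"]
print(", ".join(out)); print("end cmd", qx+ty*1000, qy+tx*1000, "L",4*hx+4*hy+4*a)
E
python3 g.py 511.2 -8 511 -64.8 4 0 48 8
```

```text
0.002, 0.006, 0, 0, 0, 0, 0.002, 0.012, 0, 0, 0, 0, 0.002, 0.018, 0, 0, 0, 0, 0.003, 0.024, 0, 0, 0, 0, 0.0045, 0.03, 0, 0, 0, 0, 0.007, 0.0355, 0, 0, 0, 0, 0.01, 0.0405, 0, 0, 0, 0, 0.014, 0.045, 0, 0, 0, 0
end cmd 556.0 -50.8 L 378.46015351590177
```

Emit:
arm_command --motion '[0.002,0.006,0,0,0,0,0.002,0.012,0,0,0,0,0.002,0.018,0,0,0,0,0.003,0.024,0,0,0,0,0.0045,0.03,0,0,0,0,0.007,0.0355,0,0,0,0,0.01,0.0405,0,0,0,0,0.014,0.045,0,0,0,0]'

```text
time: 3.55
tool_pos: [0.5561, -0.051, 0.0467]
ee_rot: [0.707, 0.707, -0.0, 0.0]
contact_force: [0.2, -2.2, 1.2]
grip_width: 0.0003
```

```bash
cat > look.py <<'E'
from h import *
import sys
k=sys.argv[1]
a=r.read_camera("side");cv2.imwrite(f"pics/s{k}.png",cv2.resize(a[205:325,255:415],None,fx=5,fy=5,interpolation=cv2.INTER_CUBIC))
a=r.read_camera("top");cv2.imwrite(f"pics/t{k}.png",cv2.resize(a[220:340,220:380],None,fx=5,fy=5,interpolation=cv2.INTER_CUBIC))
s=r.state();print(s["time"],s["tool_pos"],s["contact_force"])
E
python3 look.py 2
```

```text
3.65 [ 0.55663199 -0.05057037  0.04685367] [ 1.63663021 -1.50542791 -0.21358788]
```

View pics/s2.png

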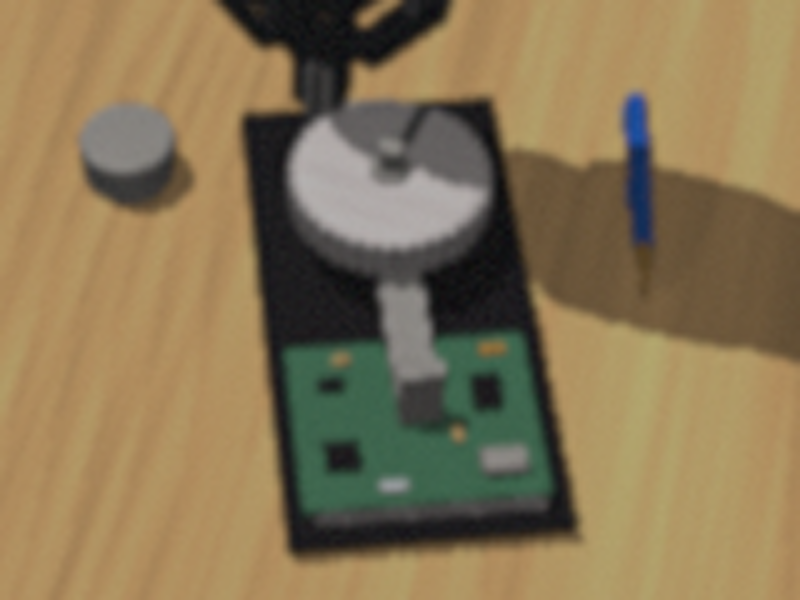

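View pics/t2.png

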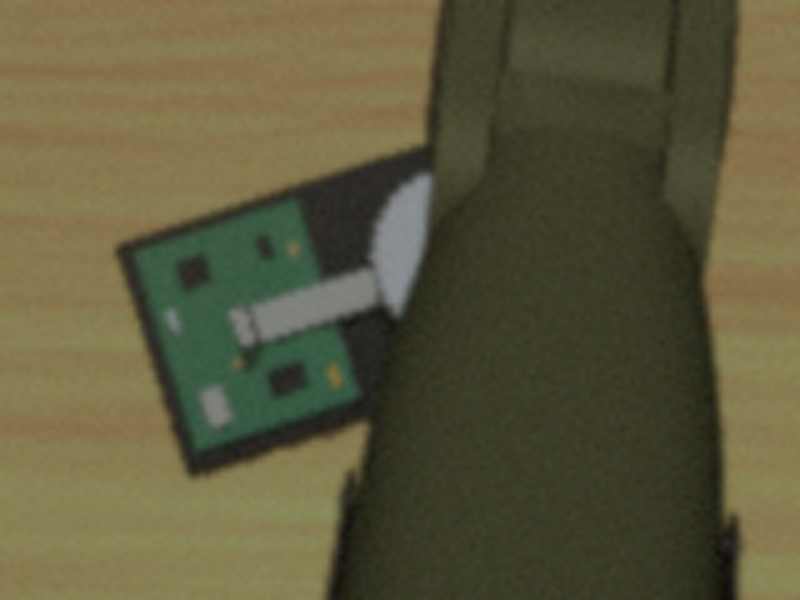

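```bash
cat > ang.py <<'E'
from h import *
import sys
# ang.py q_guess x y  (side crop) ; centre known
n=sys.argv[1]; qg=float(sys.argv[2]); x,y=map(float,sys.argv[3:5]); o={'side':(255,205),'top':(220,220)}[n]
C=np.array([.5112,-.0046 if n=='side' else -.0087])
g=ray(n,(np.array([[x,y]])+.5)/5-.5+o,.061+.0005*qg)[0]
d=g[:2]-C
print(np.linalg.norm(d)*1000,"deg rel. index",(np.degrees(np.arctan2(d[1],d[0]))+70.25+180)%360-180)
E
python3 ang.py side -1.37 485 151;python3 ang.py top -1.37 503 328;python3 ang.py side -.3 418 110
```

```text
47.677539594349774 deg rel. index -76.88571997748323
42.98107725910316 deg rel. index -79.3542613600583
43.52015529996001 deg rel. index -24.491848877262953
```

```bash
sed -i 's/hx,hy,R=14.5,11.,48./hx,hy,R=10.5,10.5,48./' g.py
python3 g.py 511.2 -8 556 -50.8 4 48 96 8
```

```text
0.008, 0.0025, 0, 0, 0, 0, 0.0135, 0.0055, 0, 0, 0, 0, 0.019, 0.0075, 0, 0, 0, 0, 0.0245, 0.009, 0, 0, 0, 0, 0.0305, 0.0095, 0, 0, 0, 0, 0.0365, 0.0095, 0, 0, 0, 0, 0.0425, 0.0095, 0, 0, 0, 0, 0.0485, 0.0095, 0, 0, 0, 0
end cmd 565.5 -2.299999999999997 L 360.46015351590177
```

Emit:
arm_command --motion '[0.008,0.0025,0,0,0,0,0.0135,0.0055,0,0,0,0,0.019,0.0075,0,0,0,0,0.0245,0.009,0,0,0,0,0.0305,0.0095,0,0,0,0,0.0365,0.0095,0,0,0,0,0.0425,0.0095,0,0,0,0,0.0485,0.0095,0,0,0,0]'

```text
time: 4.45
tool_pos: [0.5711, -0.0021, 0.0489]
ee_rot: [0.707, 0.707, 0.004, 0.004]
contact_force: [12.7, -1.1, -2.2]
grip_width: -0.0
```

```bash
python3 look.py 3; python3 g.py 511.2 -8 565.5 -2.3 4 96 144 8
```

```text
4.55 [ 0.57096895 -0.00123795  0.04890858] [12.455099    1.27318321 -1.86796748]
0.006, 0, 0, 0, 0, 0, 0.012, -0.0005, 0, 0, 0, 0, 0.018, -0.002, 0, 0, 0, 0, 0.0235, -0.004, 0, 0, 0, 0, 0.029, -0.007, 0, 0, 0, 0, 0.0335, -0.0105, 0, 0, 0, 0, 0.038, -0.0145, 0, 0, 0, 0, 0.0415, -0.0195, 0, 0, 0, 0
end cmd 546.0 39.2 L 360.46015351590177
```

View pics/s3.png

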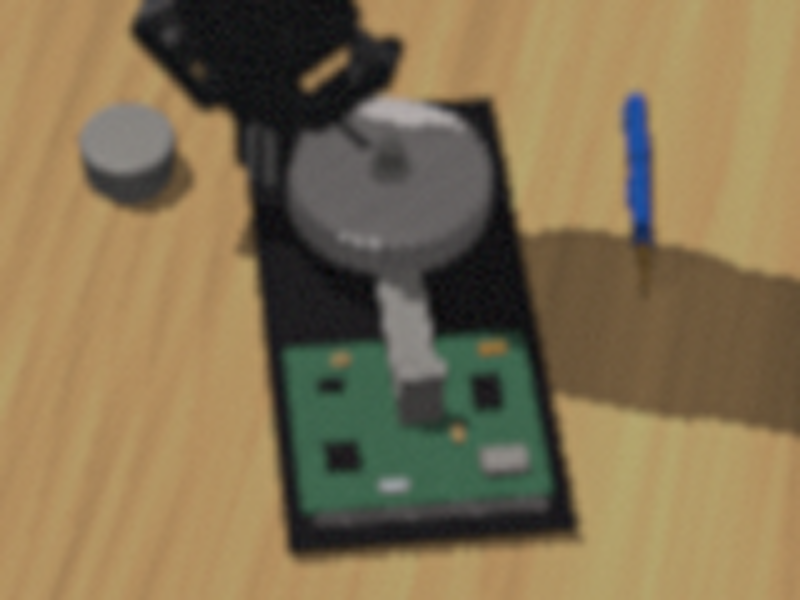

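Emit:
arm_command --motion '[0.006,0,0,0,0,0,0.012,-0.0005,0,0,0,0,0.018,-0.002,0,0,0,0,0.0235,-0.004,0,0,0,0,0.029,-0.007,0,0,0,0,0.0335,-0.0105,0,0,0,0,0.038,-0.0145,0,0,0,0,0.0415,-0.0195,0,0,0,0]'

```text
time: 5.35
tool_pos: [0.545, 0.0395, 0.0468]
ee_rot: [0.707, 0.708, 0.0, -0.0]
contact_force: [4.2, 2.6, 1.5]
grip_width: -0.0004
```

```bash
python3 look.py 4; python3 ang.py side .2 345 123; python3 g.py 511.2 -8 546 39.2 4 144 200 8
```

```text
5.45 [0.54431268 0.03992675 0.04668316] [2.25777435 5.45750828 3.35104061]
38.27883606359181 deg rel. index 27.56803001599775
0.0035, -0.006, 0, 0, 0, 0, 0.0055, -0.0125, 0, 0, 0, 0, 0.007, -0.0195, 0, 0, 0, 0, 0.0075, -0.0265, 0, 0, 0, 0, 0.0075, -0.0335, 0, 0, 0, 0, 0.0075, -0.0405, 0, 0, 0, 0, 0.007, -0.0475, 0, 0, 0, 0, 0.0065, -0.0545, 0, 0, 0, 0
end cmd 491.5 45.7 L 360.46015351590177
```

View pics/s4.png

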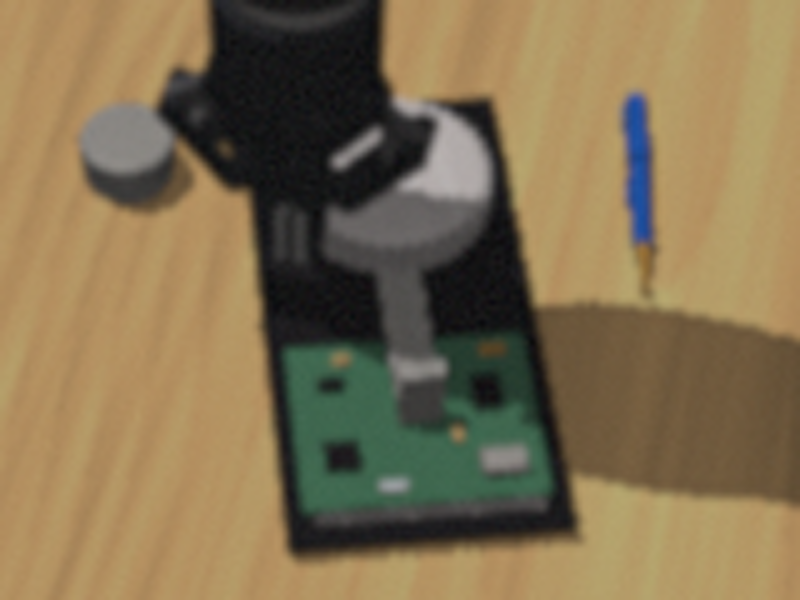

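Emit:
arm_command --motion '[0.0035,-0.006,0,0,0,0,0.0055,-0.0125,0,0,0,0,0.007,-0.0195,0,0,0,0,0.0075,-0.0265,0,0,0,0,0.0075,-0.0335,0,0,0,0,0.0075,-0.0405,0,0,0,0,0.007,-0.0475,0,0,0,0,0.0065,-0.0545,0,0,0,0]'

```text
time: 6.25
tool_pos: [0.4889, 0.0457, 0.0462]
ee_rot: [0.707, 0.708, -0.001, -0.001]
contact_force: [1.9, 1.9, 0.6]
grip_width: -0.0003
```

```bash
python3 look.py 5;  python3 g.py 511.2 -8 491.5 45.7 4 200 256 8
```

```text
6.35 [0.48790537 0.04508381 0.04593206] [-1.8289841   2.76091572  0.83580377]
-0.002, -0.0065, 0, 0, 0, 0, -0.005, -0.013, 0, 0, 0, 0, -0.009, -0.0185, 0, 0, 0, 0, -0.014, -0.024, 0, 0, 0, 0, -0.0195, -0.028, 0, 0, 0, 0, -0.026, -0.031, 0, 0, 0, 0, -0.0325, -0.0335, 0, 0, 0, 0, -0.0395, -0.0345, 0, 0, 0, 0
end cmd 457.0 6.200000000000003 L 360.46015351590177
```

View pics/s5.png

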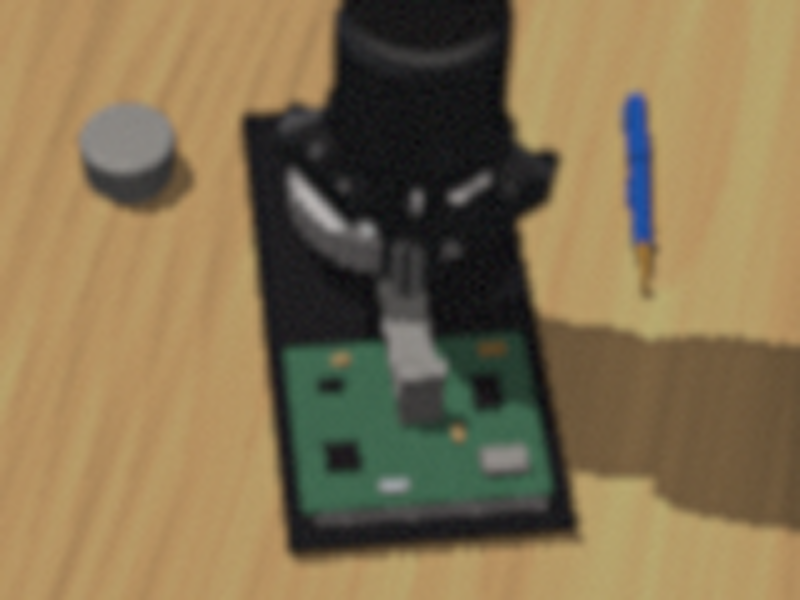

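```bash
sed -i 's/hx,hy,R=10.5,10.5,48./hx,hy,R=11.5,9.,48./' g.py
python3 g.py 511 -9.5 491.5 45.7 5 197 253 8
```

```text
-0.0065, -0.008, 0, 0, 0, 0, -0.0095, -0.0145, 0, 0, 0, 0, -0.0135, -0.02, 0, 0, 0, 0, -0.0185, -0.025, 0, 0, 0, 0, -0.024, -0.029, 0, 0, 0, 0, -0.0305, -0.032, 0, 0, 0, 0, -0.037, -0.034, 0, 0, 0, 0, -0.044, -0.035, 0, 0, 0, 0
end cmd 456.5 1.7000000000000028 L 352.1769682087222
```

Emit:
arm_command --motion '[-0.0065,-0.008,0,0,0,0,-0.0095,-0.0145,0,0,0,0,-0.0135,-0.02,0,0,0,0,-0.0185,-0.025,0,0,0,0,-0.024,-0.029,0,0,0,0,-0.0305,-0.032,0,0,0,0,-0.037,-0.034,0,0,0,0,-0.044,-0.035,0,0,0,0]'

```text
time: 7.15
tool_pos: [0.4516, 0.001, 0.0454]
ee_rot: [0.707, 0.707, -0.002, -0.003]
contact_force: [-8.1, 2.8, 4.9]
grip_width: -0.0
```

```bash
python3 look.py 6;  python3 g.py 511 -9.5 456.5 1.7 5 253 309 8
```

```text
7.25 [4.51454093e-01 1.57309183e-04 4.54257540e-02] [-8.75316999  1.28850509  4.3582422 ]
-0.007, 0, 0, 0, 0, 0, -0.014, 0, 0, 0, 0, 0, -0.021, 0, 0, 0, 0, 0, -0.028, 0.0005, 0, 0, 0, 0, -0.035, 0.0025, 0, 0, 0, 0, -0.041, 0.0055, 0, 0, 0, 0, -0.047, 0.0095, 0, 0, 0, 0, -0.052, 0.014, 0, 0, 0, 0
end cmd 470.5 -50.3 L 352.1769682087222
```

View pics/s6.png

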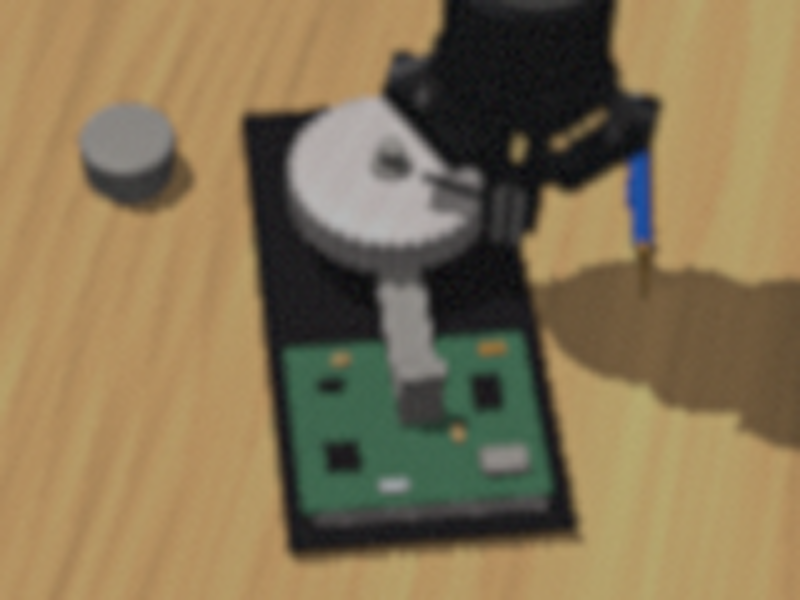

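```bash
python3 ang.py side 4.5 476 190
```

```text
41.45660095049995 deg rel. index -112.5305229778021
```

Emit:
arm_command --motion '[-0.007,0,0,0,0,0,-0.014,0,0,0,0,0,-0.021,0,0,0,0,0,-0.028,0.0005,0,0,0,0,-0.035,0.0025,0,0,0,0,-0.041,0.0055,0,0,0,0,-0.047,0.0095,0,0,0,0,-0.052,0.014,0,0,0,0]'

```text
time: 8.05
tool_pos: [0.4706, -0.0516, 0.0468]
ee_rot: [0.707, 0.707, -0.0, 0.0]
contact_force: [-1.5, 0.1, -0.3]
grip_width: -0.0002
```

```bash
python3 look.py 7;  python3 g.py 511 -9.5 470.5 -50.3 5 309 365 8
```

```text
8.15 [ 0.47145927 -0.05197529  0.04701368] [-0.21159094 -1.85039303 -2.10494588]
-0.0045, 0.0055, 0, 0, 0, 0, -0.0075, 0.012, 0, 0, 0, 0, -0.01, 0.0185, 0, 0, 0, 0, -0.011, 0.0255, 0, 0, 0, 0, -0.011, 0.0325, 0, 0, 0, 0, -0.011, 0.0395, 0, 0, 0, 0, -0.011, 0.0465, 0, 0, 0, 0, -0.011, 0.0535, 0, 0, 0, 0
end cmd 524.0 -61.3 L 352.1769682087222
```

View pics/s7.png

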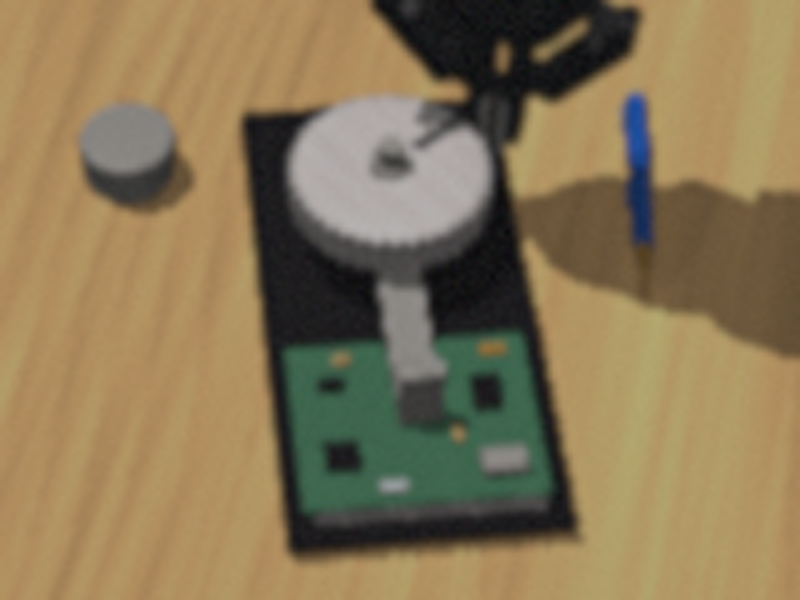

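```bash
python3 ang.py side 5.4 460 123;  python3 g.py 511 -9 470.5 -50.3 6 307 363 8
```

```text
45.21474568453506 deg rel. index -53.76972580009151
-0.005, 0.0095, 0, 0, 0, 0, -0.0075, 0.016, 0, 0, 0, 0, -0.009, 0.0225, 0, 0, 0, 0, -0.0095, 0.0295, 0, 0, 0, 0, -0.0095, 0.0365, 0, 0, 0, 0, -0.0095, 0.0435, 0, 0, 0, 0, -0.0095, 0.0505, 0, 0, 0, 0, -0.0095, 0.0575, 0, 0, 0, 0
end cmd 528.0 -59.8 L 345.89378290154264
```

Emit:
arm_command --motion '[-0.005,0.0095,0,0,0,0,-0.0075,0.016,0,0,0,0,-0.009,0.0225,0,0,0,0,-0.0095,0.0295,0,0,0,0,-0.0095,0.0365,0,0,0,0,-0.0095,0.0435,0,0,0,0,-0.0095,0.0505,0,0,0,0,-0.0095,0.0575,0,0,0,0]'

```text
time: 8.95
tool_pos: [0.5304, -0.0638, 0.0477]
ee_rot: [0.707, 0.707, -0.001, 0.004]
contact_force: [0.1, -6.1, 1.3]
grip_width: -0.0003
```

```bash
python3 look.py 8;  python3 g.py 511 -9.5 528 -59.8 6 17 73 8
```

```text
9.05 [ 0.53166637 -0.06311314  0.04791818] [ 3.67817592 -9.01626656 -1.40734115]
0.001, 0.007, 0, 0, 0, 0, 0.0035, 0.0135, 0, 0, 0, 0, 0.0075, 0.0195, 0, 0, 0, 0, 0.012, 0.0245, 0, 0, 0, 0, 0.0175, 0.029, 0, 0, 0, 0, 0.0235, 0.0325, 0, 0, 0, 0, 0.03, 0.035, 0, 0, 0, 0, 0.037, 0.0365, 0, 0, 0, 0
end cmd 564.5 -22.799999999999997 L 345.89378290154264
```

View pics/s8.png

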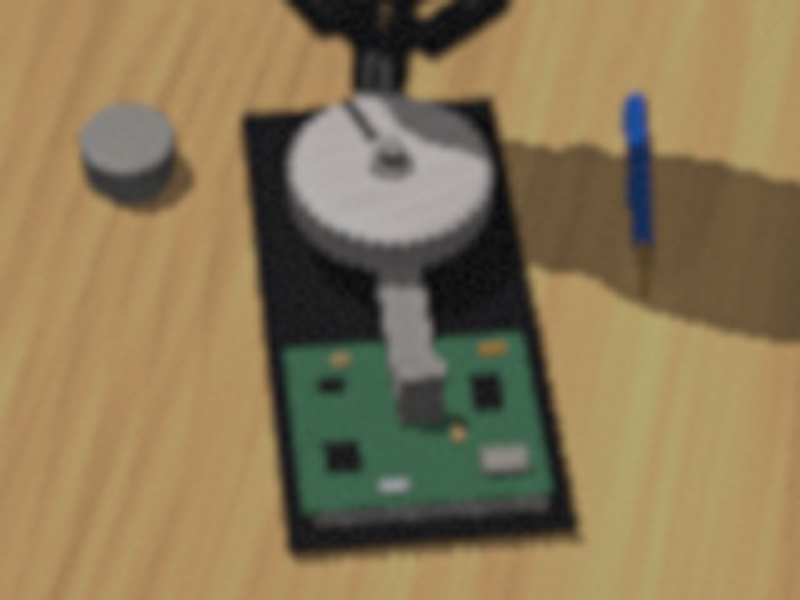

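Emit:
arm_command --motion '[0.001,0.007,0,0,0,0,0.0035,0.0135,0,0,0,0,0.0075,0.0195,0,0,0,0,0.012,0.0245,0,0,0,0,0.0175,0.029,0,0,0,0,0.0235,0.0325,0,0,0,0,0.03,0.035,0,0,0,0,0.037,0.0365,0,0,0,0]'

```text
time: 9.85
tool_pos: [0.5703, -0.0237, 0.0487]
ee_rot: [0.707, 0.707, 0.003, 0.004]
contact_force: [11.5, -4.8, -1.2]
grip_width: 0.0
```

```bash
python3 ang.py side 6.6 350 101; python3 look.py 9;  python3 g.py 511 -9.5 564.5 -22.8 6 73 129 8
```

```text
47.29040752873053 deg rel. index 17.48028845421581
9.95 [ 0.57064463 -0.02265029  0.048754  ] [10.4506437  -3.12838564 -1.19657383]
0.007, 0, 0, 0, 0, 0, 0.014, 0, 0, 0, 0, 0, 0.021, 0, 0, 0, 0, 0, 0.028, -0.0005, 0, 0, 0, 0, 0.0345, -0.002, 0, 0, 0, 0, 0.041, -0.0045, 0, 0, 0, 0, 0.047, -0.008, 0, 0, 0, 0, 0.0525, -0.0125, 0, 0, 0, 0
end cmd 552.0 29.7 L 345.89378290154264
```

View pics/s9.png

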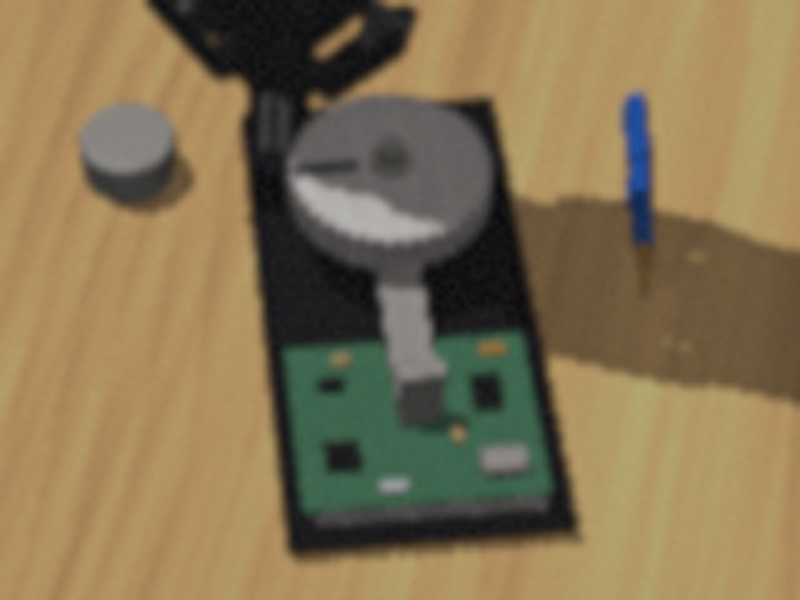

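Groove now at (295,168) in the crop, about +85° past the ridge: about 445° in total.

Emit:
arm_command --motion '[0.007,0,0,0,0,0,0.014,0,0,0,0,0,0.021,0,0,0,0,0,0.028,-0.0005,0,0,0,0,0.0345,-0.002,0,0,0,0,0.041,-0.0045,0,0,0,0,0.047,-0.008,0,0,0,0,0.0525,-0.0125,0,0,0,0]'

```text
time: 10.75
tool_pos: [0.5567, 0.0323, 0.0487]
ee_rot: [0.706, 0.708, 0.005, 0.001]
contact_force: [6.2, 4.3, 1.6]
grip_width: 0.0001
```

```bash
python3 ang.py side 7.8 292 168; python3 look.py 10;  python3 g.py 511 -9.5 552 29.7 6 129 185 8
```

```text
45.947623108773854 deg rel. index 85.15630558506376
10.85 [0.5559302  0.03321564 0.04865931] [6.63695565 7.05773992 3.04406664]
0.0045, -0.0055, 0, 0, 0, 0, 0.008, -0.0115, 0, 0, 0, 0, 0.01, -0.018, 0, 0, 0, 0, 0.0115, -0.025, 0, 0, 0, 0, 0.012, -0.032, 0, 0, 0, 0, 0.012, -0.039, 0, 0, 0, 0, 0.012, -0.046, 0, 0, 0, 0, 0.012, -0.053, 0, 0, 0, 0
end cmd 499.0 41.7 L 345.89378290154264
```

View pics/s10.png

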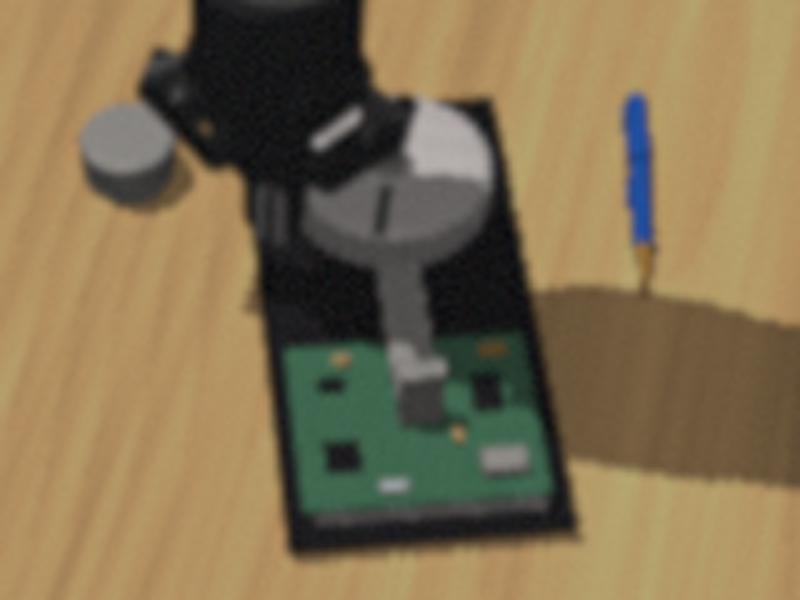

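Emit:
arm_command --motion '[0.0045,-0.0055,0,0,0,0,0.008,-0.0115,0,0,0,0,0.01,-0.018,0,0,0,0,0.0115,-0.025,0,0,0,0,0.012,-0.032,0,0,0,0,0.012,-0.039,0,0,0,0,0.012,-0.046,0,0,0,0,0.012,-0.053,0,0,0,0]'

```text
time: 11.65
tool_pos: [0.5011, 0.049, 0.0486]
ee_rot: [0.705, 0.709, 0.007, -0.004]
contact_force: [-1.6, 18.2, 7.6]
grip_width: -0.0002
```

```bash
python3 ang.py side 9.2 379 233; python3 look.py 11;  python3 g.py 511 -9.5 499 41.7 6 185 241 8
```

```text
41.33383696672745 deg rel. index 166.18410431269547
11.75 [0.49899136 0.04858542 0.04822582] [-5.17009871 19.55433528 11.42904117]
-0.001, -0.007, 0, 0, 0, 0, -0.0025, -0.014, 0, 0, 0, 0, -0.0055, -0.02, 0, 0, 0, 0, -0.0095, -0.026, 0, 0, 0, 0, -0.0145, -0.031, 0, 0, 0, 0, -0.02, -0.035, 0, 0, 0, 0, -0.026, -0.0385, 0, 0, 0, 0, -0.033, -0.0405, 0, 0, 0, 0
end cmd 458.5 8.700000000000003 L 345.89378290154264
```

View pics/s11.png

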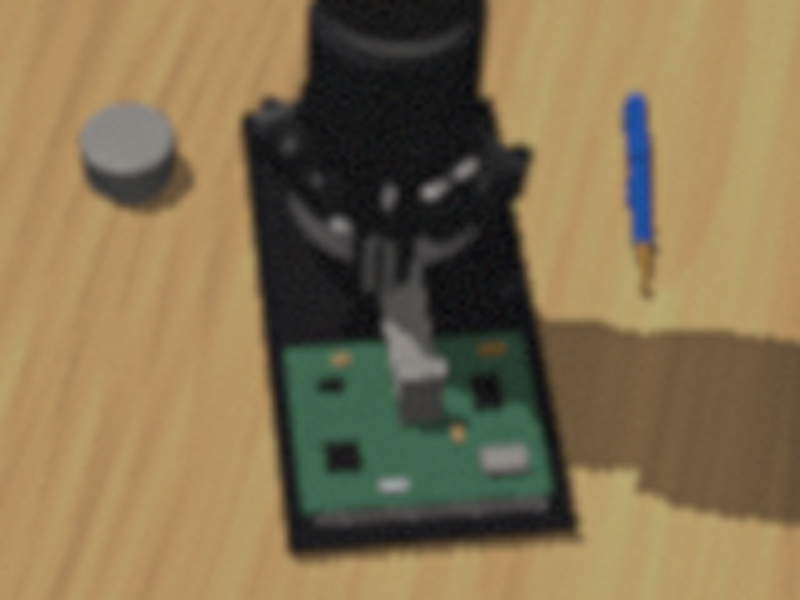

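Emit:
arm_command --motion '[-0.001,-0.007,0,0,0,0,-0.0025,-0.014,0,0,0,0,-0.0055,-0.02,0,0,0,0,-0.0095,-0.026,0,0,0,0,-0.0145,-0.031,0,0,0,0,-0.02,-0.035,0,0,0,0,-0.026,-0.0385,0,0,0,0,-0.033,-0.0405,0,0,0,0]'

```text
time: 12.55
tool_pos: [0.4544, 0.0112, 0.0462]
ee_rot: [0.706, 0.708, 0.0, -0.004]
contact_force: [-11.2, 6.3, 8.0]
grip_width: 0.0
```

```bash
python3 look.py 12
```

```text
12.65 [0.45395329 0.01013591 0.04609237] [-10.91063974   4.50437693   9.39611561]
```

View pics/s12.png

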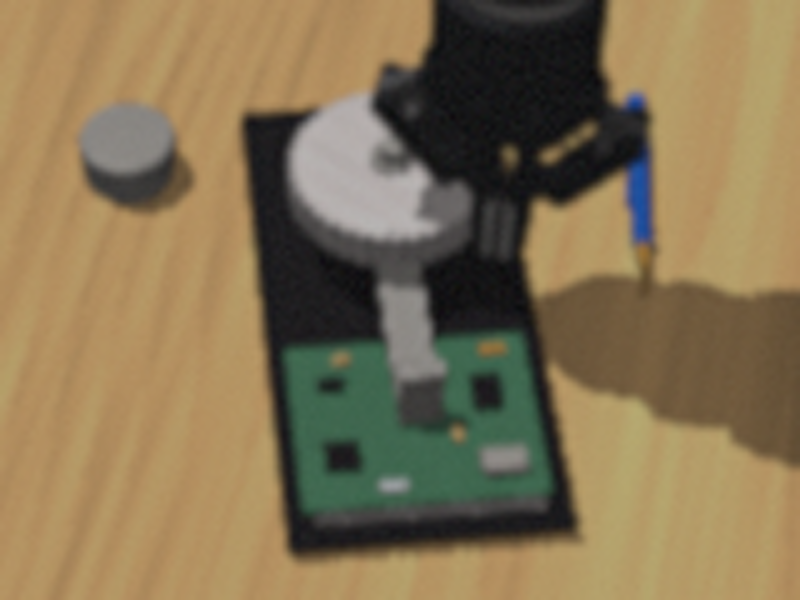

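Emit:
arm_command --motion '[0,-0.03,0,0,0,0,0,-0.03,-0.03,0,0,0,0,-0.03,-0.08,0,0,0,0,-0.03,-0.08,0,0,0]'

```text
time: 13.05
tool_pos: [0.4324, 0.0093, 0.1323]
ee_rot: [0.706, 0.708, 0.004, 0.003]
contact_force: [0.7, -0.3, 0.5]
grip_width: 0.0001
```

```bash
python3 look.py 13
```

```text
13.15 [0.42983543 0.00904715 0.12827137] [-0.67118132 -0.4730403  -0.51219557]
```

View pics/s13.png

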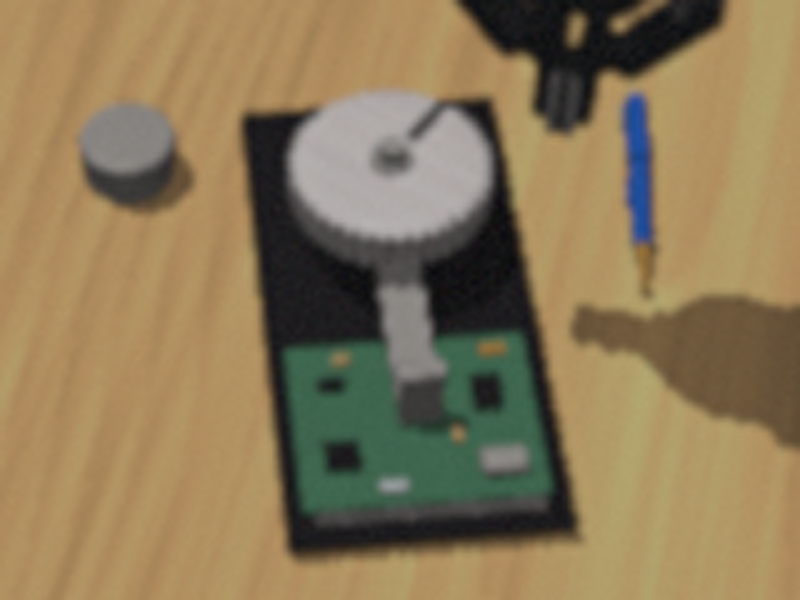

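```bash
python3 ang.py side 11.9 445 105; python3 - <<'E'
from h import *
import numpy as np
def im(n,X): 
    return (proj(n,X)-(255,205)+.5)*5-.5
C=np.array([.5112,-.0046])
a=cv2.imread("pics/s13.png")
for rr in(45,48):
    t=np.linspace(0,2*np.pi,200); P=np.c_[C[0]+rr/1e3*np.cos(t),C[1]+rr/1e3*np.sin(t),t*0+.0667]
    cv2.polylines(a,[im("side",P).astype(int)],True,(0,0,255),1)
for d in (-40,-30,0):
    t=np.radians(d-70.25); P=[[C[0]+k*np.cos(t),C[1]+k*np.sin(t),.0667] for k in(.016,.048)]
    cv2.line(a,*[tuple(int(v) for v in p) for p in im("side",P)],(255,0,0),1)
cv2.imwrite("pics/o13.png",a)
E
```

```text
47.090040414456745 deg rel. index -40.11060020200108
```

View pics/o13.png

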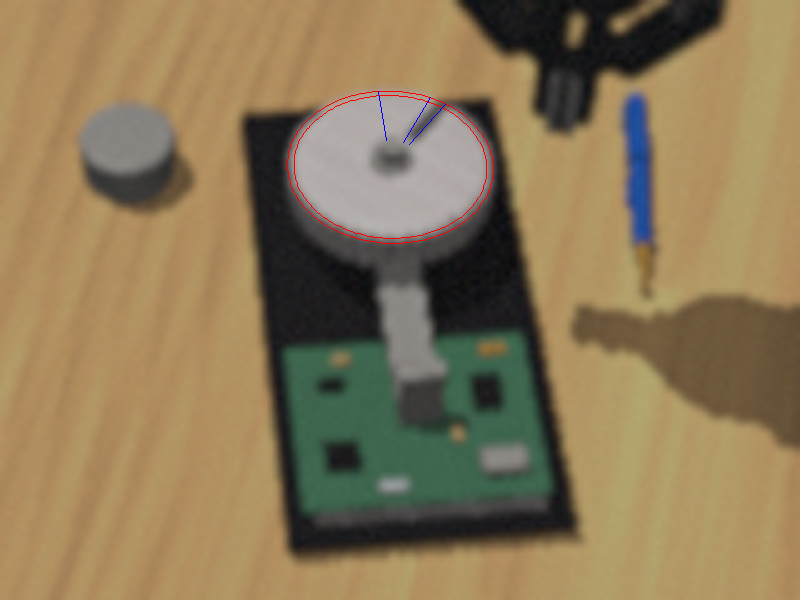

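Emit:
arm_command --motion '[-0.05,0.02,0,0,0,0,-0.099,0.062,0,0,0,0,-0.099,0.062,0,0,0,0,-0.099,0.062,0.04,0,0,0,-0.099,0.062,0.077,0,0,0,-0.099,0.062,0.077,0,0,0,-0.099,0.062,0.077,0,0,0]'

```text
time: 13.85
tool_pos: [0.4888, -0.0902, 0.0489]
ee_rot: [0.707, 0.708, -0.001, -0.002]
contact_force: [0.8, -0.7, -0.4]
grip_width: 0.0003
```

```bash
python3 g.py 511 -9.5 490.5 -90.3 4 -19 11 6
```

```text
0.028, 0.0065, 0, 0, 0, 0, 0.028, 0.0115, 0, 0, 0, 0, 0.028, 0.0165, 0, 0, 0, 0, 0.028, 0.0215, 0, 0, 0, 0, 0.028, 0.0265, 0, 0, 0, 0, 0.028, 0.0315, 0, 0, 0, 0
end cmd 522.0 -62.3 L 358.46015351590177
```

Emit:
arm_command --motion '[0.02,0,0,0,0,0,0.029,0,0,0,0,0,0.029,0.005,0,0,0,0,0.029,0.01,0,0,0,0,0.029,0.015,0,0,0,0,0.029,0.02,0,0,0,0,0.029,0.025,0,0,0,0,0.029,0.025,0,0,0,0]'

```text
time: 14.65
tool_pos: [0.5173, -0.0666, 0.0521]
ee_rot: [0.707, 0.707, -0.003, 0.005]
contact_force: [1.3, -16.7, 0.3]
grip_width: -0.0002
```

```bash
python3 look.py 14
```

```text
14.75 [ 0.51730302 -0.06652889  0.05218244] [  0.64896412 -15.00283059   0.0189638 ]
```

View pics/s14.png

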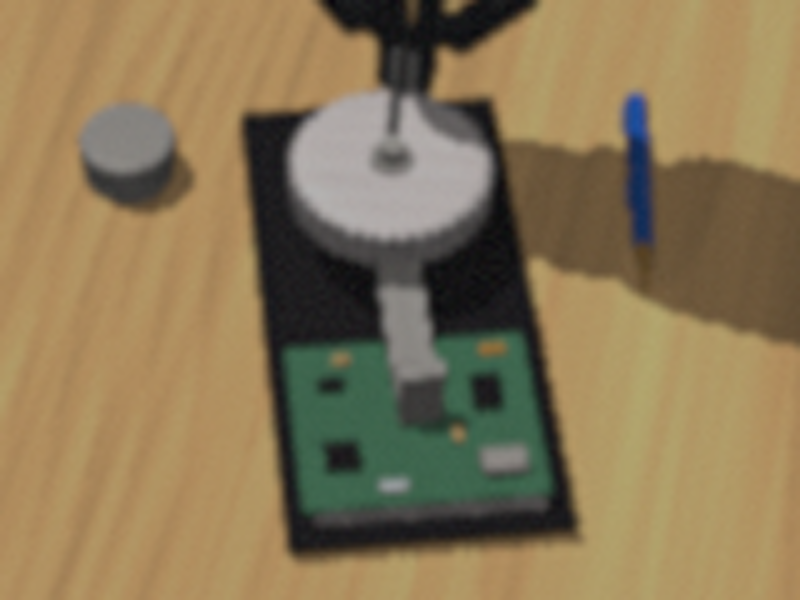

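```bash
python3 ang.py side 12.4 399 95;  python3 - <<'E'
from h import *
C=np.array([.5112,-.0046])
for d in (-15,-12,-9,-5,0):
    t=np.radians(d-70.25); P=[[C[0]+k*np.cos(t),C[1]+k*np.sin(t),.0672] for k in(.016,.046)]
    print(d,((proj("side",P)-(255,205)+.5)*5-.5).round(1).tolist())
E
python3 - <<'E'
import cv2
a=cv2.imread("pics/s14.png")[80:180,340:460]; cv2.imwrite("pics/s14z.png",cv2.resize(a,None,fx=5,fy=5,interpolation=cv2.INTER_CUBIC))
E
```

```text
45.203768476880626 deg rel. index -11.76385849290665
-15 [[395.5, 139.7], [404.5, 94.4]]
-12 [[393.7, 139.5], [399.5, 93.8]]
-9 [[391.9, 139.4], [394.5, 93.5]]
-5 [[389.5, 139.3], [387.8, 93.3]]
0 [[386.6, 139.4], [379.4, 93.6]]
```

View pics/s14z.png

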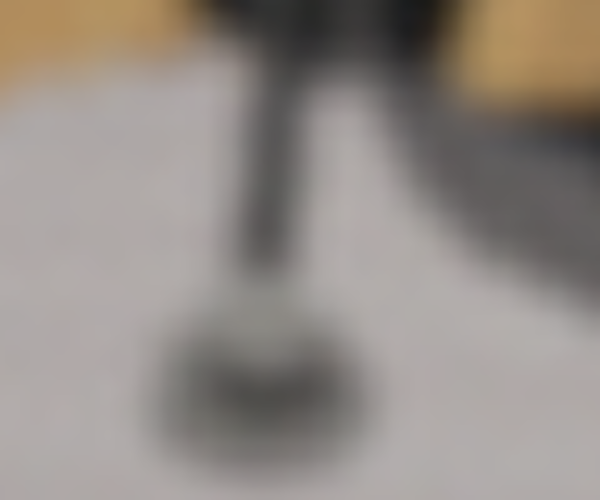

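Emit:
arm_command --motion '[0,0.003,0,0,0,0,0,0.006,0,0,0,0,0,0.008,0,0,0,0,0,0.008,0,0,0,0,-0.04,0.008,0,0,0,0,-0.09,0.008,-0.03,0,0,0,-0.13,0.008,-0.07,0,0,0,-0.15,0.008,-0.07,0,0,0]'

```text
time: 15.55
tool_pos: [0.5259, -0.2144, 0.1252]
ee_rot: [0.707, 0.707, 0.001, 0.003]
contact_force: [0.5, -0.1, -0.3]
grip_width: -0.0003
```

```bash
python3 look.py 15; python3 - <<'E'
import cv2
a=cv2.imread("pics/s15.png")[80:180,340:460]; cv2.imwrite("pics/s15z.png",cv2.resize(a,None,fx=5,fy=5,interpolation=cv2.INTER_CUBIC))
E
```

```text
15.65 [ 0.52600231 -0.21598527  0.12418453] [ 0.20973468  0.3781106  -0.1203401 ]
```

View pics/s15z.png

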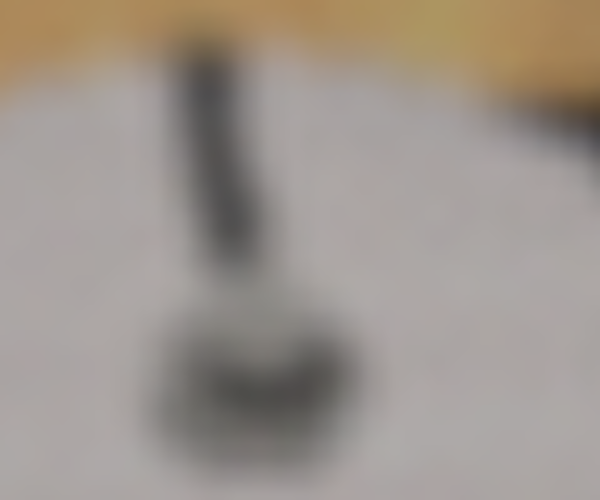

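View pics/t15.png

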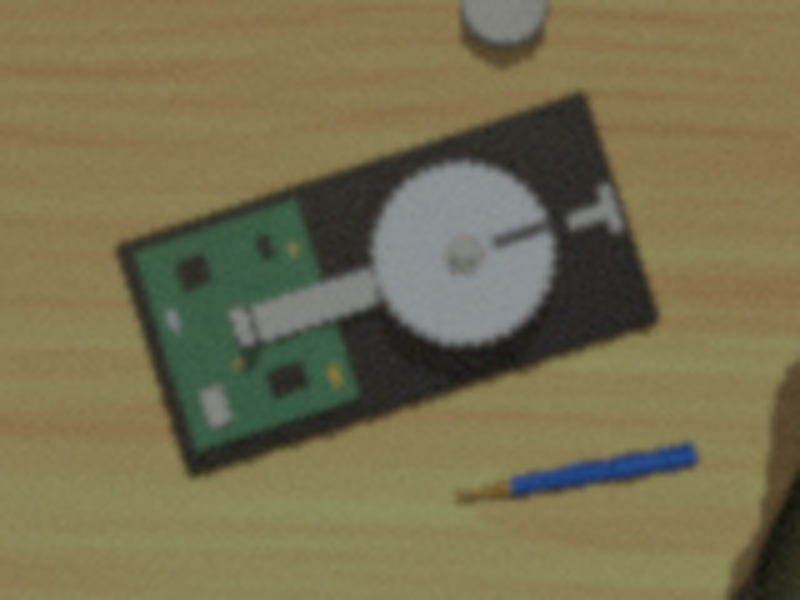

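```bash
cat > fine.py <<'E'
from h import *
import sys
from scipy.optimize import minimize
k=sys.argv[1]
for n,o in(("top",(220,220)),("side",(255,205))):
    g=cv2.cvtColor(cv2.imread(f"pics/{n[0]}{k}.png"),cv2.COLOR_BGR2GRAY).astype(np.float32); g=cv2.GaussianBlur(g,(5,5),0)
    z=.0672
    def im(P): return (proj(n,P)-o+.5)*5-.5
    def samp(C,deg,rs):
        t=np.radians(deg-70.25); P=np.array([[C[0]+k*np.cos(t),C[1]+k*np.sin(t),z] for k in rs]); q=im(P).astype(np.float32)
        return cv2.remap(g,q[:,0].copy(),q[:,1].copy(),cv2.INTER_LINEAR).ravel()
    # centre: fit rim contrast
    def cost(C):
        ds=np.arange(20,340,2.)
        i=np.array([samp(C,d,[.0455]).mean()-samp(C,d,[.0515]).mean() for d in ds]); return -i.mean()
    C0=np.array([.5112,-.0046 if n=="side" else -.0087])
    best=min(((cost(C0+[a,b]),a,b) for a in np.arange(-.003,.0031,.001) for b in np.arange(-.003,.0031,.001)))
    C1=C0+best[1:]
    for C in (C0,C1):
        ds=np.arange(-25,25,.5); v=np.array([samp(C,d,np.arange(.024,.042,.002)).mean() for d in ds]); w=np.clip(np.median(v)-10-v,0,None)
        print(n,C,"groove",(w*ds).sum()/w.sum(), [round(float((np.clip(np.median(u)-10-u,0,None)*ds).sum()/np.clip(np.median(u)-10-u,0,None).sum()),1) for u in [np.array([samp(C,d,[rr]).mean() for d in ds]) for rr in (.022,.03,.038,.043)]])
E
python3 fine.py 15
```

```text
Traceback (most recent call last):
  File "fine.py", line 17, in <module>
    best=min(((cost(C0+[a,b]),a,b) for a in np.arange(-.003,.0031,.001) for b in np.arange(-.003,.0031,.001)))
  File "fine.py", line 17, in <genexpr>
    best=min(((cost(C0+[a,b]),a,b) for a in np.arange(-.003,.0031,.001) for b in np.arange(-.003,.0031,.001)))
               ~~~~^^^^^^^^^^
  File "fine.py", line 15, in cost
    i=np.array([samp(C,d,[.0455]).mean()-samp(C,d,[.0515]).mean() for d in ds]); return -i.mean()
                ~~~~^^^^^^^^^^^^^
  File "fine.py", line 10, in samp
    t=np.radians(deg-70.25); P=np.array([[C[0]+k*np.cos(t),C[1]+k*np.sin(t),z] for k in rs]); q=im(P).astype(np.float32)
                                                                                                ~~^^^
  File "fine.py", line 8, in im
    def im(P): return (proj(n,P)-o+.5)*5-.5
                       ~~~~^^^^^
  File "h.py", line 9, in proj
    p=r.camera_params(n)
ValueError: time passes only in moves, steps and waits
```

```bash
sed -i 's/^from rig import r/from rig import r as _r\nclass _W:\n    def __init__(s): s.c={}\n    def camera_params(s,n):\n        if n not in s.c: s.c[n]=_r.camera_params(n)\n        return s.c[n]\n    def __getattr__(s,k): return getattr(_r,k)\nr=_W()/' h.py; python3 fine.py 15
```

```text
top [ 0.5112 -0.0087] groove 1.4376862717313865 [1.6, 1.5, 1.2, 1.2]
top [ 0.5122 -0.0087] groove -0.2604436456664499 [-0.9, -0.3, -0.2, -0.0]
side [ 0.5112 -0.0046] groove -0.8797323229902716 [-1.6, -1.1, -0.3, -0.7]
side [ 0.5122 -0.0066] groove -1.3033266313383711 [-2.5, -1.2, -0.9, -1.2]
```

Emit:
arm_command --motion '[0.302,-0.087,0,0,0,0,0.302,-0.087,0,0,0,0,0.302,-0.087,0,0,0,0,0.302,-0.087,0,0,0,0,0.302,-0.087,0,0,0,0,0.302,-0.087,0,0,0,0,0.302,-0.087,0,0,0,0,0.302,-0.087,0,0,0,0]'

```text
time: 16.45
tool_pos: [0.435, 0.0929, 0.1206]
ee_rot: [0.705, 0.709, 0.001, 0.0]
contact_force: [0.1, -0.5, 0.2]
grip_width: 0.0003
```

```bash
python3 look.py 16
```

```text
16.55 [0.43596872 0.09070259 0.12038949] [ 0.99239958 -0.51921654  0.0640959 ]
```

View pics/s16.png

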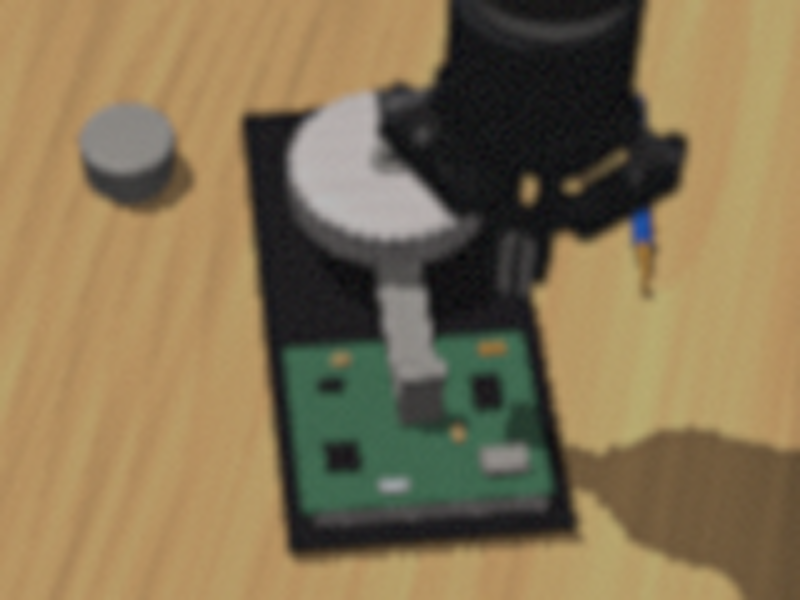

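Emit:
arm_command --motion '[0,0,0.04,0,0,0,0,0,0.07,0,0,0,0,0,0.075,0,0,0,0,0,0.075,0,0,0,0,0,0.075,0,0,0]'

```text
time: 17.05
tool_pos: [0.437, 0.0898, 0.0459]
ee_rot: [0.707, 0.707, 0.001, 0.0]
contact_force: [0.5, 0.0, 0.7]
grip_width: -0.0001
```

```bash
python3 - <<'E'
from rig import r
import numpy as np
s=r.state(); x,y,z=s["tool_pos"]; print(x,y,z,s["contact_force"])
print(np.degrees(np.arctan2(y+.009,x-.511)),np.hypot(y+.009,x-.511))
o=[]
for a in np.linspace(125,53,19)[1:]:
    t=np.radians(a); px,py=.511+.1195*np.cos(t),-.009+.1195*np.sin(t)
    o.append((round(a),round((py-y)*1000),round((px-x)*1000)))
print(o)
E
```

```text
0.4370264265088909 0.08981854890533318 0.04594224559908486 [0.47948733 0.01386714 0.69153452]
126.81778585137664 0.12343903427522529
[(121, 4, 12), (117, 8, 20), (113, 11, 27), (109, 14, 35), (105, 17, 43), (101, 18, 51), (97, 20, 59), (93, 21, 68), (89, 21, 76), (85, 20, 84), (81, 19, 93), (77, 18, 101), (73, 15, 109), (69, 13, 117), (65, 9, 124), (61, 6, 132), (57, 1, 139), (53, -3, 146)]
```

Emit:
arm_command --motion '[0.004,0.01,0.003,0,0,0,0.008,0.02,0.003,0,0,0,0.011,0.027,0.003,0,0,0,0.014,0.035,0.003,0,0,0,0.017,0.043,0.003,0,0,0,0.018,0.051,0.003,0,0,0,0.02,0.059,0.003,0,0,0,0.021,0.068,0.003,0,0,0]'

```text
time: 17.85
tool_pos: [0.5043, 0.1113, 0.0416]
ee_rot: [0.707, 0.707, -0.0, -0.0]
contact_force: [-0.7, -0.7, -0.6]
grip_width: -0.0003
```

```bash
python3 look.py 17
```

```text
17.95 [0.50556112 0.11150914 0.04188125] [ 0.04853721 -0.03272589 -0.60926927]
```

View pics/s17.png

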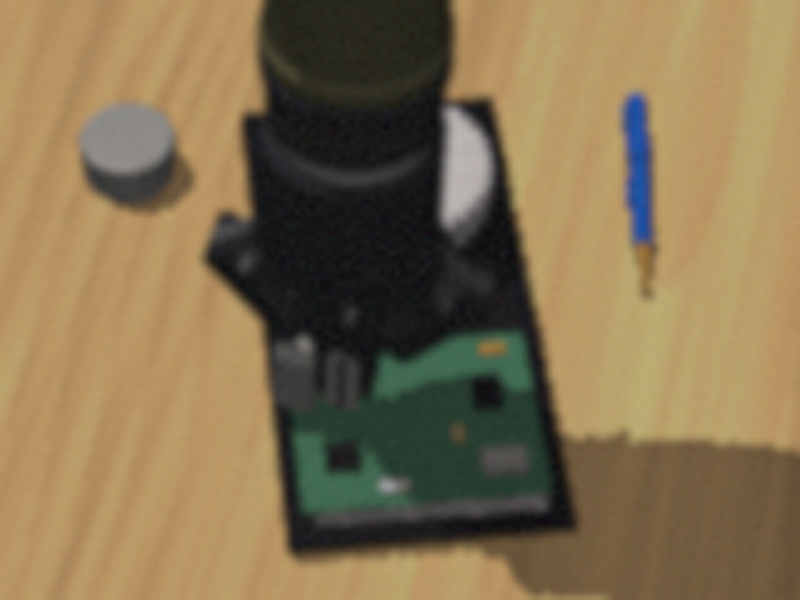

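Emit:
arm_command --motion '[0,0.008,0,0,0,0,-0.001,0.016,0,0,0,0,-0.002,0.025,0,0,0,0,-0.003,0.033,0,0,0,0,-0.006,0.041,0,0,0,0,-0.008,0.049,0,0,0,0,-0.012,0.056,0,0,0,0,-0.015,0.064,0,0,0,0]'

```text
time: 18.75
tool_pos: [0.5684, 0.0959, 0.0417]
ee_rot: [0.707, 0.707, -0.0, -0.0]
contact_force: [-0.8, 0.3, -0.4]
grip_width: 0.0003
```

Emit:
arm_command --motion '[-0.005,0.007,0,0,0,0,-0.007,0.01,0,0,0,0,-0.007,0.01,0,0,0,0]'

```text
time: 19.05
tool_pos: [0.5787, 0.0889, 0.0418]
ee_rot: [0.707, 0.707, 0.0, 0.0]
contact_force: [-0.5, -0.7, 0.4]
grip_width: 0.0001
```

```bash
python3 look.py 18
```

```text
19.15 [0.57806117 0.08921546 0.04184216] [ 0.61118081 -0.05559414  0.01403707]
```

View pics/s18.png

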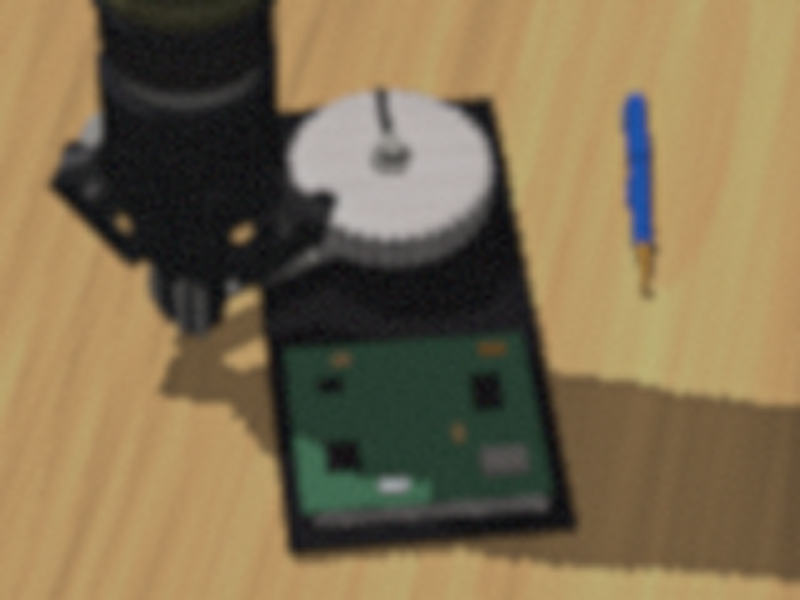

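Emit:
arm_command --motion '[0.006,-0.01,0,0,0,0,0.01,-0.015,-0.03,0,0,0,0.01,-0.015,-0.08,0,0,0,0.05,-0.015,-0.11,0,0,0,0.1,-0.015,-0.12,0,0,0,0.15,-0.015,-0.12,0,0,0,0.2,-0.015,-0.12,0,0,0,0.25,-0.015,-0.12,0,0,0]'

```text
time: 19.95
tool_pos: [0.5614, 0.3406, 0.1622]
ee_rot: [0.707, 0.708, 0.0, 0.0]
contact_force: [1.5, -0.9, -0.3]
grip_width: 0.0002
```

Emit:
arm_command --motion '[0,0,0,0,0,0,0,0,0,0,0,0,0,0,0,0,0,0]'

```text
time: 20.25
tool_pos: [0.5619, 0.3375, 0.1616]
ee_rot: [0.707, 0.707, -0.001, 0.0]
contact_force: [0.4, 0.1, 0.2]
grip_width: 0.0002
```

```bash
python3 look.py 19; python3 fine.py 19; python3 - <<'E'
from h import *
cv2.imwrite("pics/full19.png",r.read_camera("top"))
E
```

```text
20.35 [0.56244446 0.33689875 0.1618491 ] [0.04402621 0.41834902 0.3663212 ]
top [ 0.5112 -0.0087] groove 1.425430702922503 [1.9, 1.4, 1.2, 1.1]
top [ 0.5122 -0.0087] groove -0.2895734051799482 [-0.6, -0.4, -0.3, -0.2]
side [ 0.5112 -0.0046] groove -0.8680410957282227 [-1.5, -1.0, -0.3, -0.7]
side [ 0.5122 -0.0066] groove -1.2927495004456544 [-2.4, -1.1, -0.9, -1.2]
```

View pics/t19.png

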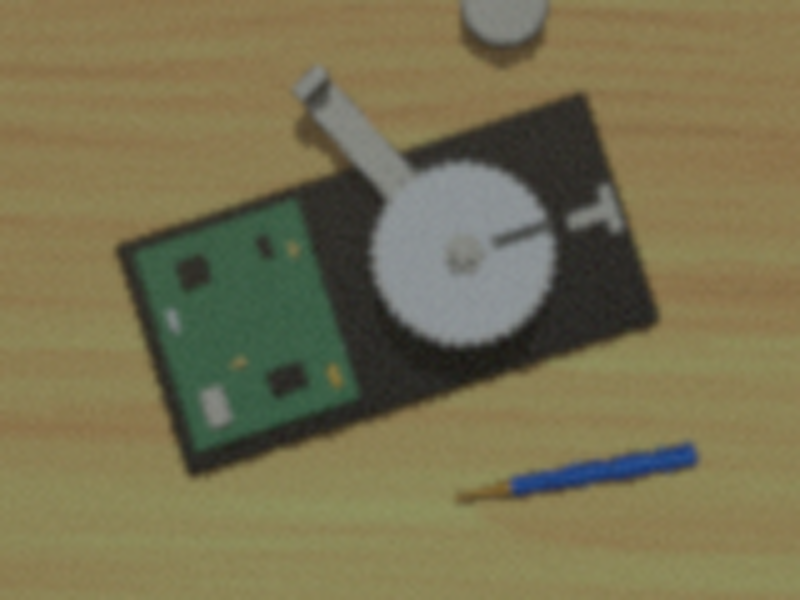

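View pics/full19.png

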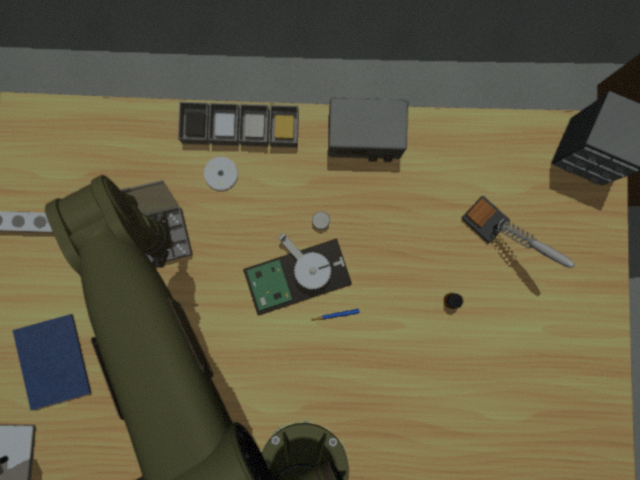

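```bash
python3 - <<'E'
from h import *
cv2.imwrite("pics/fs19.png",r.read_camera("side"))
E
```

```text
(no output)
```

View pics/fs19.png

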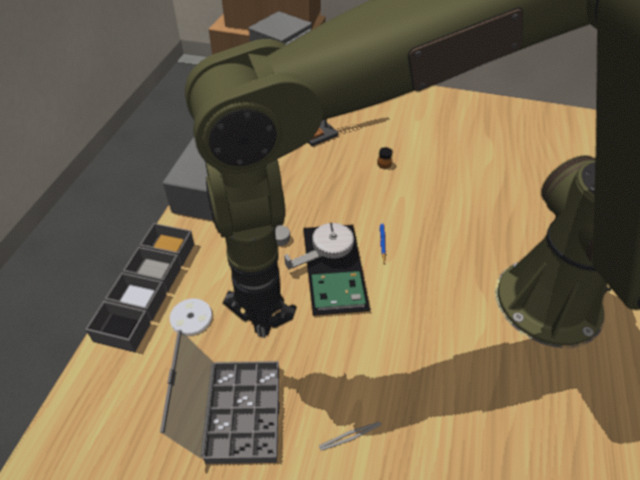

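The arm stands free of everything, the strap is clear of the board and the groove lines up with the ridge, so I am handing in.

```bash
python3 -c "
from rig import r
print(r.hand_in())"
```

```text
the job is handed in; nothing more can be done
None
```

I loosened the clamp and swung the strap clear of the board, then handed the job in at about 20 s of the 72 s allowed.

- **Wheel:** I rolled the shut fingertips anticlockwise around the rim, starting with the groove about 78° short of the ridge. The groove passed the ridge once, then made two more full turns and stopped in line with it.
- **Strap:** I then pushed the tab clockwise by a little over 1 rad (well past the 0.74 needed), and the strap is well clear of the board.

**Last checks:**
- **Alignment:** the groove measured between -1.3° and +1.4° of the ridge. The two cameras disagree within that range because of about 2 mm of calibration error. It read the same before and after the strap push.
- **Turn count:** I followed the groove through successive pictures. It was hidden behind the gripper in some of them, but the count fits the length rolled and the height the wheel rose.
- **Everything else:** the board, pen, pot, reel and jar look unmoved in the final pictures, and so do the tweezers. The arm stood clear, with only sensor noise (about 0.5 N) in the force reading. The highest force I saw was about 23 N, while rolling the wheel.

No check failed.

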